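# Count one dish on the lever tally counter

## Task

Count the petri dish on the tally counter that stands right in front of it, not on the other counter: swing that counter's lever fully to its stop and release it so that it springs back home. Count it just once and leave the other counter's lever alone.

Things in the scene. Friction and masses are not known exactly. Their poses are not given: they have to be found in the camera images.
- tally_counter: Counter to use: of two identical fixed grey tally counters, the one with the petri dish (clear, 80 mm, on a white card) 120 mm behind it on its +x side; the other has a screw-top jar there. Housing 90x90x39 mm on a 108 mm square foot; above it an aluminium dial 70 mm across, up to 70 mm high. Origin: at bench level under the upright axis of lever and dial; z up, the lever sticks out on the -x side.
- tally_post (a point): Centre of the top of the upright round black post at the end of this counter's lever: 16 mm in diameter, from 44 to 89 mm above the bench, 100 mm from the axis. In the counter's frame it stands at 2.793 rad (160 degrees) from +x plus the lever's value. The lever is a flat steel bar 16 mm wide, 44 to 50 mm above the bench; its outer 50 mm stands clear of the housing.
- tally_lever (a joint): This counter's lever, rad: 0 at rest, 0.70 (40 degrees) at its stop, growing anticlockwise seen from above; the post swings from the left to the right as seen from the robot. A spring pulls it home and the dial drags on it: pushing the post takes 2 to 5 N; let go, it is home within a second.
- tally_dial (a joint): This counter's ten-tick dial, rad: 0 at the start, growing anticlockwise seen from above. A ratchet turns it by one tick (0.63 rad, 36 degrees) for each full lever stroke; it stays there as the lever returns.
- spare_lever (a joint): Lever of the other, identical counter (with the jar behind it), rad: 0 at rest, 0.70 at its stop. To be left alone.
There are look-alikes about, which are no part of the job. Leave any purple look-alike of the tally_counter alone.

How it is judged:
On the way:
1. the lever of the counter in front of the dish is swung to its stop (within 0.06 rad) (value of joint tally_lever above 0.64 rad), for 0.05 s.
At the end, for the whole second after the job is handed in: The lever of the counter in front of the dish is back home (below 0.06 rad), its dial has moved on by just one tick (0.50 to 0.76 rad), and the other counter's lever is home (below 0.06 rad) (value of joint each of tally_lever, spare_lever below 0.06 rad and value of joint tally_dial between 0.5 and 0.76 rad); the robot touches nothing.
It fails at once if the other counter's lever is swung (more than 0.15 rad) (value of joint spare_lever above 0.15 rad).
It also fails if it takes over 32 s, if anything falls off the work surface, if the arm or the gripper's body presses on something with over 40 N, if the wrist force passes 120 N, or if a joint passes its speed limit or range.

## Robot

A 7-joint arm with a two-finger parallel gripper is mounted at the origin on a cart in front of the work surface, level with it; the furniture and walls round the work are solid. World frame = base frame: x ahead of the robot, y to its left, z up, the work surface at z = 0. Lengths are in m, angles in rad, forces in N, time in s.
With the tool pointing down it reaches from about 0.425 to 0.875 m from the base axis. Payload 8.4 kg.
Tool frame: the origin (TCP) lies between the finger pads; the fingertips stand 11 mm ahead of it and the grasp point (between the pads) lies 8 mm behind it; z points along the fingers, y is the direction in which the jaws open and shut (so a half turn about z gives the same grasp; the last joint's range is limited). The gripper opens to 85 mm and grips with 20 to 120 N. Pads are 22 mm wide; open, the fingers measure 114 mm over their backs; the gripper's body (76 mm by 85 mm) begins 54 mm behind the grasp point. The pads swing forward as they close: fully open they stand 13 mm farther back than shut.
Start: joints at [-1.422, 0.333, 0.04, 1.465, -0.013, 1.343, -0.059], TCP at [0.159, 0.63, 0.242] pointing down, gripper open.
Joint ranges: [-2.58, 2.58], [-0.38, 2.09], [-1.3, 1.39], [0.25, 2.4], [-1.5, 4.64], [0.08, 2.09], [-2.65, 2.65]. Speed limits (rad/s): [2.22, 2.22, 2.79, 2.79, 3.14, 3.14, 3.14].

## Interface

Orientations are given as a 3x3 rotation matrix whose columns are the frame's x, y, z axes.
In Python, from rig import ctrl gives the robot as it stands. Calls block until the motion is done:
- ctrl.move_ptp(position, orientation): joint-space move of the TCP to a pose.
- ctrl.move_straight(position, vel=0.15, frame=None, threshold=None): straight line of the TCP; frame=None keeps the orientation; vel is the mean speed in m/s. With threshold (N) it stops when the force on the tool has changed by that much, and returns True; else False.
- ctrl.move_j(angles): joint-space move.
- ctrl.grip(opening): opening from 0.0 (shut) to 1.0 (fully open); the grip force is fixed at half the most; returns when the fingers have stopped.
- ctrl.pause(seconds).
- ctrl.solve_ik(position, orientation): joint angles nearest the present ones, or None.
- ctrl.capture(name): name is "scene" or "side" or "wrist"; returns a dict with "pixels" (384x512x3 uint8, red, green, blue), "mtx" (3x3 intrinsics, pixels), "k1" (the pictures are not rectified: a ray, as slopes to the right and down, at radius r is drawn at 1 + k1 r^2 times it, then the intrinsics apply), "xyz" and "attitude" of the camera in the world. Camera axes: x right, y down, z forward; pixel columns grow to the right and rows downward; lengths in m; the calibration is good to about 2 mm. A picture is of the moment at which its call begins. There is no depth.
A pose or a line that the arm cannot do raises ctrl.MotionError and nothing moves.
- ctrl.job_done(): hands the job in, once; it reports no verdict.
Trained networks look in a picture, given as the dict that the camera call returned (one of the last four; its "shot" number tells which), for a name from the list of things; names that differ only in an ending like _2 or _b are one class to them, and where a whole thing is asked for, a point or a joint stands for the part that bears it (a point fixed in the world has none). Each returns a list of dicts, best first, with "conf" (0 to 1); they miss things now and then, are a little off and sometimes report something else, mostly with a low value. They report only what shows in the picture. A call takes as long as a camera call. They do not tell look-alikes from the thing itself.
- ctrl.look_for(picture, target): "rect" ([left, top, right, bottom] in pixels, round what is visible of it).
Readings, each from a call of its own:
- ctrl.get_t(): time.
- ctrl.get_joint_positions(): joint angles.
- ctrl.get_dq(): joint speeds.
- ctrl.get_effort(): joint torques, N m.
- ctrl.get_tcp_pos(): TCP position.
- ctrl.get_ee_rot(): TCP orientation.
- ctrl.get_force(): force on the tool from outside, world axes, zero at the start.
- ctrl.get_torque(): the same for the moment, N m.
- ctrl.get_gripper_width(): opening from 0.0 (shut) to 1.0 (fully open).
Only numpy, scipy, OpenCV 4.12 (cv2) and the standard library are available. Lean on these libraries where they do the work, as an engineer would, in place of code of your own. Each camera call takes 0.05 s, during which the arm holds its last target.

## Working session

There is one attempt and no reset: what is moved stays moved. The work goes in short steps, each a Python script; the robot and the scene stay as the last script left them, time stands still between calls to the robot, and variables do not carry over. Pictures are saved under pics/ and viewed, and the job is handed in when it is done.

```bash
ls; mkdir -p pics; cat > h.py <<'E'
import numpy as np, cv2
from rig import ctrl
def save(p,n): cv2.imwrite('pics/'+n, cv2.cvtColor(p["pixels"],cv2.COLOR_RGB2BGR))
def ray(p,u,v):
    K=np.array(p["mtx"]); xd=(u-K[0,2])/K[0,0]; yd=(v-K[1,2])/K[1,1]
    d=np.array([K[0,0]]); x,y=xd,yd
    for _ in range(30):
        s=1+p["k1"]*(x*x+y*y); x,y=xd/s,yd/s
    return np.array(p["xyz"]), np.array(p["attitude"])@np.array([x,y,1.])
def at_z(p,u,v,z):
    o,d=ray(p,u,v); return o+d*(z-o[2])/d[2]
def proj(p,X):
    K=np.array(p["mtx"]); c=np.array(p["attitude"]).T@(np.array(X)-np.array(p["xyz"]))
    x,y=c[0]/c[2],c[1]/c[2]; s=1+p["k1"]*(x*x+y*y)
    return K[0,0]*x*s+K[0,2],K[1,1]*y*s+K[1,2]
E
python3 - <<'E'
from h import *
for n in ["scene","side"]:
    p=ctrl.capture(n); save(p,n+"1.png")
    print(n,np.round(p["xyz"],3),np.round(p["attitude"],3).tolist(),p["k1"])
    for t in ["tally_counter","tally_post"]:
        for r in ctrl.look_for(p,t): print(t,np.round(r["rect"]),round(r["conf"],2))
print(ctrl.get_t())
E
```

```text
pics
scene [-0.209 -0.825  0.758] [[0.706, -0.375, 0.6], [-0.708, -0.365, 0.605], [-0.008, -0.852, -0.523]] -0.012902684366237554
tally_counter [217. 178. 273. 212.] 0.68
tally_counter [321. 240. 401. 292.] 0.58
tally_post [326. 245. 381. 268.] 0.7
tally_post [215. 182. 262. 200.] 0.49
side [0.285 0.923 0.456] [[-0.971, -0.102, 0.218], [-0.24, 0.328, -0.914], [0.022, -0.939, -0.343]] -0.05104934211176427
tally_counter [208. 197. 261. 236.] 0.66
tally_counter [253. 162. 288. 180.] 0.58
tally_post [215. 204. 263. 218.] 0.64
tally_post [261. 166. 286. 176.] 0.54
0.3
```

View pics/scene1.png

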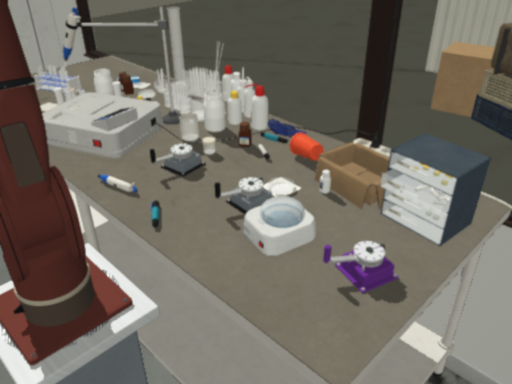

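View pics/side1.png

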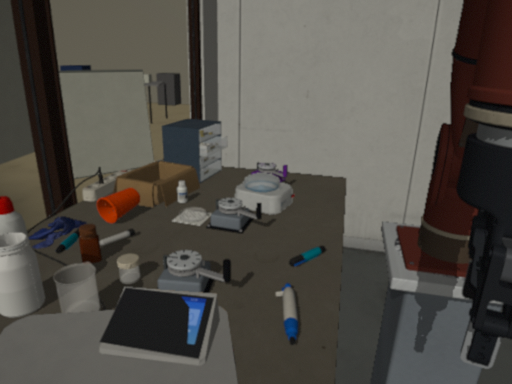

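```bash
python3 - <<'E'
import cv2
a=cv2.imread('pics/scene1.png')[155:310,190:420]; cv2.imwrite('pics/crop1.png',cv2.resize(a,None,fx=3.4,fy=3.4,interpolation=cv2.INTER_CUBIC))
a=cv2.imread('pics/side1.png')[135:250,150:320]; cv2.imwrite('pics/crop2.png',cv2.resize(a,None,fx=4.5,fy=4.5,interpolation=cv2.INTER_CUBIC))
E
```

```text
(no output)
```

View pics/crop1.png

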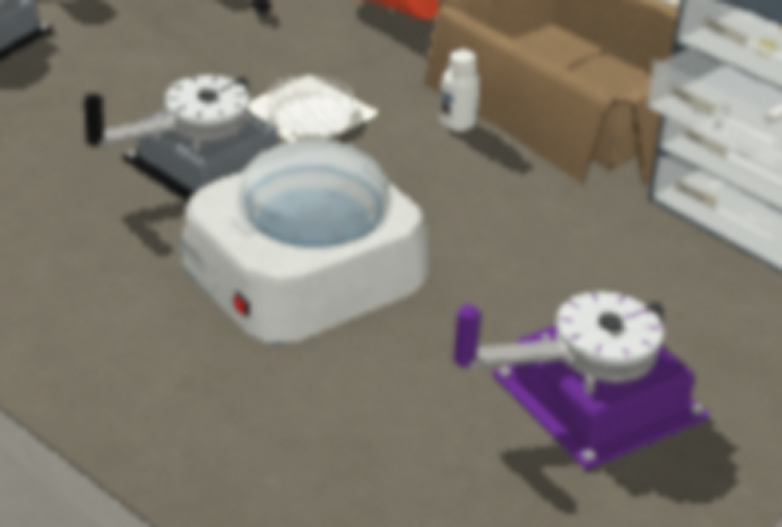

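View pics/crop2.png

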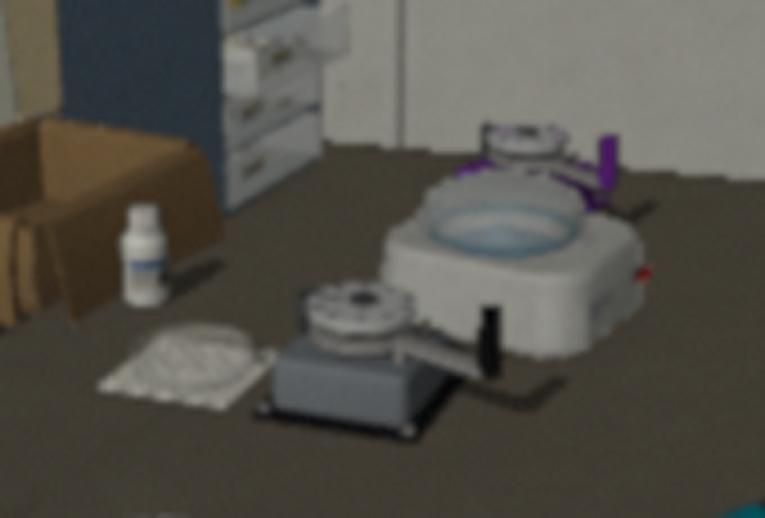

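Candidates in the scene picture:
- Grey counter at (245,193), with the clear dish on a white card at (283,187) behind it.
- Grey counter at (182,158), with the jar at (209,147) behind it.
- Purple look-alike at (365,262).

The first fits the description, and both crops confirm the dish and card. A white water bath stands close by on its -y side, so I need to know where it is before swinging the lever.

```bash
python3 - <<'E'
from h import *
s=ctrl.capture("scene"); d=ctrl.capture("side")
S=lambda x,y:(190+x/3.4,155+y/3.4); D=lambda x,y:(150+x/4.5,135+y/4.5)
def tri(a,b):
    A=[];B=[]
    o1,d1=ray(s,*a);o2,d2=ray(d,*b)
    M=np.zeros((3,3));v=np.zeros(3)
    for o,dd in((o1,d1),(o2,d2)):
        dd=dd/np.linalg.norm(dd);P=np.eye(3)-np.outer(dd,dd);M+=P;v+=P@o
    X=np.linalg.solve(M,v); return X.round(4), np.round(proj(s,X)-np.array(a),1),np.round(proj(d,X)-np.array(b),1)
print("posttop",tri(S(94,98),D(490,310)), at_z(s,*S(94,98),.089).round(3),at_z(d,*D(490,310),.089).round(3))
print("dial",tri(S(208,97),D(363,299)), at_z(s,*S(208,97),.07).round(3),at_z(d,*D(363,299),.07).round(3))
print("dish z~.01",at_z(s,*S(312,110),.008).round(3),at_z(d,*D(192,365),.008).round(3))
# foot corners side
print("foot corners", [at_z(d,*D(*c),.003).round(3) for c in((262,412),(410,436))])
print("foot left scene",[at_z(s,*S(*c),.003).round(3) for c in((130,155),)])
# bath: rim points and base
for c in ((185,215),(240,165),(420,210)): print("bath top z.07?",at_z(s,*S(*c),.07).round(3))
for c in ((275,343),(185,240),(425,265)): print("bath base",at_z(s,*S(*c),.0).round(3))
for c in ((385,285),(545,355),(635,300)): print("bath side base",at_z(d,*D(*c),.0).round(3))
print("bath top near corners tri", tri(S(325,140),D(505,170)))
# other counter
print("spare dial",at_z(s,181,150,.07).round(3), at_z(d,184,262,.07).round(3),"spare post",at_z(s,153,150,.089).round(3),at_z(d,227,262,.089).round(3))
E
```

```text
posttop (array([0.4893, 0.0247, 0.0855]), array([-0.3,  0.4]), array([-0.3, -0.4])) [0.487 0.021 0.089] [0.486 0.035 0.089]
dial (array([ 0.5799, -0.017 ,  0.0653]), array([-0.1,  0.1]), array([-0.1, -0.1])) [ 0.575 -0.022  0.07 ] [ 0.576 -0.005  0.07 ]
dish z~.01 [ 0.695 -0.033  0.008] [ 0.694 -0.01   0.008]
foot corners [array([0.629, 0.033, 0.003]), array([0.532, 0.039, 0.003])]
foot left scene [array([0.536, 0.036, 0.003])]
bath top z.07? [ 0.444 -0.13   0.07 ]
bath top z.07? [ 0.521 -0.113  0.07 ]
bath top z.07? [ 0.572 -0.251  0.07 ]
bath base [ 0.445 -0.222  0.   ]
bath base [ 0.487 -0.084  0.   ]
bath base [ 0.596 -0.242  0.   ]
bath side base [ 0.621 -0.205  0.   ]
bath side base [ 0.48  -0.111  0.   ]
bath side base [ 0.436 -0.23   0.   ]
bath top near corners tri (array([ 0.5328, -0.1835,  0.1117]), array([-1.7,  2.7]), array([-1.6, -2. ]))
spare dial [0.563 0.289 0.07 ] [0.567 0.331 0.07 ] spare post [0.48  0.322 0.089] [0.476 0.337 0.089]
```

The counter's axis is at about (0.578, -0.015) with a yaw of about -3.5°, and the post top is at (0.487, 0.025). The dish works out about 117 mm behind the axis, which matches the description. The bath starts near y = -0.09 and the stroke ends near y = -0.043, so it's clear. Next I'll close the gripper, hover on the +y side of the post and check with the wrist camera.

```bash
python3 - <<'E'
from h import *
print(np.round(ctrl.get_ee_rot(),2).tolist())
best=None
q0=np.array(ctrl.get_joint_positions())
for s in (1,-1):
    R=np.array([[s,0,0],[0,-s,0],[0,0,-1.]])
    q=[ctrl.solve_ik([.482,y,z],R) for y,z in((.08,.24),(.08,.07),(-.03,.07))]
    print(s,[None if a is None else np.round(a,2).tolist() for a in q])
    if all(a is not None for a in q):
        c=abs(np.array(q[0])-q0).max()
        if best is None or c<best[0]: best=(c,R)
R=best[1]; np.save('R.npy',R)
ctrl.grip(0.0)
ctrl.move_ptp([.482,.08,.24],R)
p=ctrl.capture("wrist"); save(p,"w1.png"); 
for t in ["tally_post","tally_counter"]:
    print(t,[(np.round(r["rect"]),round(r["conf"],2)) for r in ctrl.look_for(p,t)])
print("pred post top",proj(p,[.487,.025,.089]),"dial",proj(p,[.578,-.015,.07]))
print(ctrl.get_t(),ctrl.get_tcp_pos(),np.round(ctrl.get_force(),1))
E
```

```text
[[-0.97, 0.25, -0.0], [0.25, 0.97, -0.0], [-0.0, -0.0, -1.0]]
1 [[-0.93, -0.03, 0.67, 1.88, 0.02, 1.29, -1.83], [-0.91, 0.21, 0.73, 2.07, -0.18, 0.92, -1.66], [-0.84, 0.23, 0.9, 2.09, -0.22, 0.92, -1.39]]
-1 [[-0.91, -0.03, 0.66, 1.88, 0.02, 1.29, 1.31], [-0.84, 0.2, 0.64, 2.07, -0.15, 0.92, 1.46], [-0.81, 0.22, 0.87, 2.09, -0.21, 0.92, 1.74]]
tally_post [(array([167., 165., 213., 248.]), 0.61)]
tally_counter [(array([145., 167., 229., 271.]), 0.75)]
pred post top (np.float64(200.03964157592642), np.float64(180.6815034104793)) dial (np.float64(172.0392312040446), np.float64(253.694004853021))
3.5917 [0.48201181 0.08065874 0.23998928] [ 0.3  0.3 -0.4]
```

View pics/w1.png

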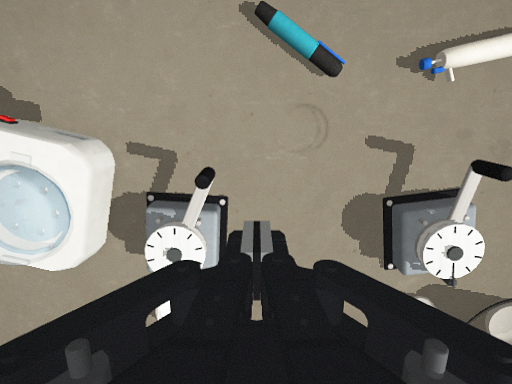

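The wrist view shows the target post top at (202,182) and its dial at (174,254). My predictions were (200,181) and (172,254), so they agree to about 2 mm. The other counter is at (454,253), well away, and the bath edge at column 115 is clear. I'll descend and push.

```bash
python3 - <<'E'
from h import *
print(ctrl.move_straight([.482,.08,.070],vel=.12,threshold=10))
print(ctrl.get_tcp_pos(),np.round(ctrl.get_force(),1),ctrl.get_t())
hit=ctrl.move_straight([.482,-.040,.070],vel=.05,threshold=15)
print(hit,ctrl.get_tcp_pos(),np.round(ctrl.get_force(),1),ctrl.get_t())
s=ctrl.capture("scene"); save(s,"s2.png"); p=ctrl.capture("wrist"); save(p,"w2.png")
a=s["pixels"][:, :, ::-1][150:260,180:330]; cv2.imwrite('pics/s2c.png',cv2.resize(a,None,fx=5,fy=5,interpolation=cv2.INTER_CUBIC))
E
```

```text
False
[0.48243797 0.08012263 0.07056177] [ 0.1  0.3 -0.1] 5.1583
True [ 0.482868   -0.02140819  0.07009984] [-1.   6.9  2.3] 6.9917
```

View pics/s2c.png

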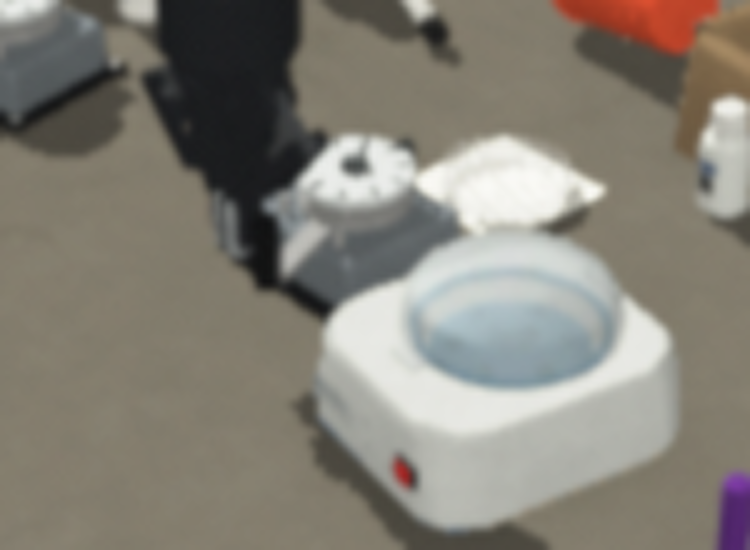

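View pics/w2.png

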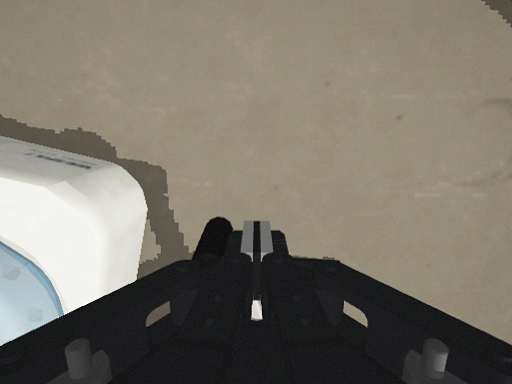

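The push stopped at y = -0.021, where I predicted the stop at -0.0205. The force has since relaxed to 7 N, so I'll press a little more to confirm it's a hard stop, hold, then release.

```bash
python3 - <<'E'
from h import *
hit=ctrl.move_straight([.482,-.036,.070],vel=.03,threshold=14)
print(hit,ctrl.get_tcp_pos(),np.round(ctrl.get_force(),1))
ctrl.pause(.25); print(ctrl.get_tcp_pos(),np.round(ctrl.get_force(),1),ctrl.get_t())
ctrl.move_straight([.482,.085,.070],vel=.1)
print(ctrl.get_tcp_pos(),np.round(ctrl.get_force(),1),ctrl.get_t())
ctrl.move_straight([.482,.085,.24],vel=.15)
print(ctrl.get_tcp_pos(),np.round(ctrl.get_force(),1),ctrl.get_t())
p=ctrl.capture("wrist"); save(p,"w3.png")
b=cv2.imread('pics/w1.png')[150:290,130:240]; a=p["pixels"][:,:,::-1][150:290,130:240]
cv2.imwrite('pics/cmp.png',cv2.resize(np.hstack([b,a]),None,fx=3.5,fy=3.5,interpolation=cv2.INTER_CUBIC))
print("pred",proj(p,[.487,.025,.089]),proj(p,[.578,-.015,.07]))
E
```

```text
True [ 0.48283719 -0.0213763   0.07006873] [-0.8  7.1  2.9]
[ 0.48283947 -0.02145495  0.07006738] [-1.6  6.6  4.2] 7.625
[0.48207296 0.08420033 0.07000509] [-0.7 -0.4  0.2] 8.85
[0.48153432 0.08482939 0.23914609] [ 0.2 -0.3 -0.2] 10.1333
pred (np.float64(195.02193371259312), np.float64(181.43022328368616)) (np.float64(167.1628073209681), np.float64(254.66240240054006))
```

View pics/w3.png

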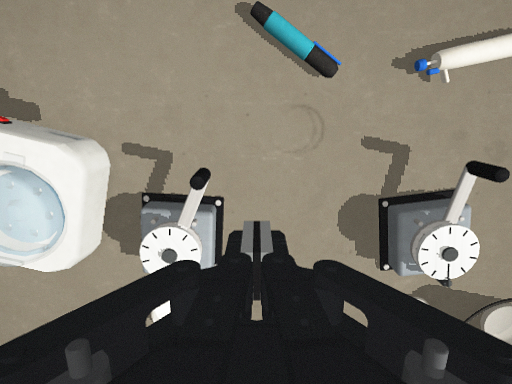

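View pics/cmp.png

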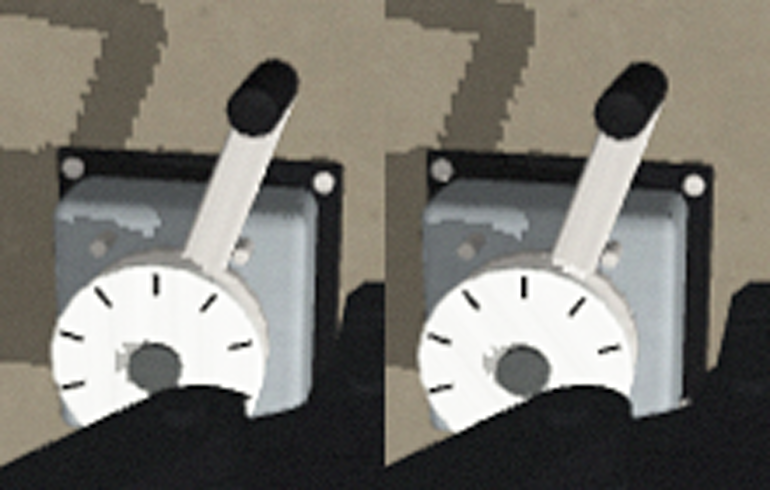

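The lever is back home. The dial's ticks look the same after 36°, so I'll check its index mark in the scene camera before and after.

```bash
python3 - <<'E'
from h import *
s=ctrl.capture("scene"); save(s,"s3.png"); d=ctrl.capture("side"); save(d,"d3.png")
ims=[cv2.imread('pics/'+n)[170:215,210:280] for n in("scene1.png","s2.png","s3.png")]
top=cv2.resize(np.hstack(ims),(798,171),interpolation=cv2.INTER_CUBIC)
ims=[cv2.imread('pics/'+n)[190:235,200:270] for n in("side1.png","d3.png")]
bot=cv2.resize(np.hstack(ims),(798,256),interpolation=cv2.INTER_CUBIC)
cv2.imwrite('pics/cmp2.png',np.vstack([top,bot]))
# top-down rectified dial (plane z=.07), +x up, +y left
out=[]
for n,c in(("scene1.png",s),("s2.png",s),("s3.png",s),("side1.png",d),("d3.png",d)):
    im=cv2.imread('pics/'+n); N=150
    # centre chosen per camera from marked dial centre
    cx,cy=((.575,-.022) if c is s else (.576,-.005))
    m=np.zeros((N,N,2),np.float32)
    for i in range(N):
        for j in range(N):
            m[i,j]=proj(c,[cx+(75-i)*.0006,cy+(75-j)*.0006,.07])
    out.append(cv2.remap(im,m,None,cv2.INTER_CUBIC))
cv2.imwrite('pics/rect.png',np.hstack(out))
E
```

```text
(no output)
```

View pics/cmp2.png

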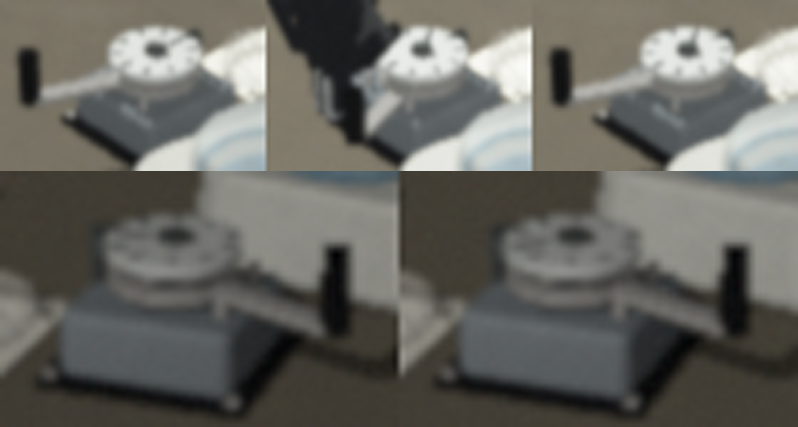

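View pics/rect.png

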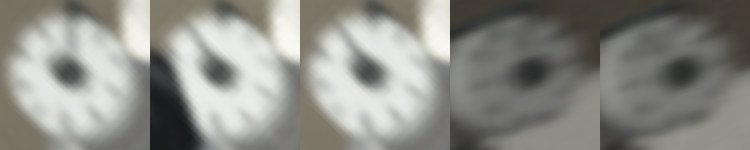

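The flattened dial views show the long index line at about 0° before the stroke and about 36° anticlockwise after it, and it stayed there when the lever returned. The lever is home and the gripper is clear, so I'm handing in.

```bash
python3 -c "
from h import *
print(ctrl.get_t(),np.round(ctrl.get_force(),1)); ctrl.job_done()"
```

```text
10.2833 [-0.5 -0.5 -0.3]
the job is handed in; nothing more can be done
```

I counted the petri dish once on the grey counter in front of it and handed the job in at about 10.3 s.

- **Stroke:** With the fingers shut, I pushed the post from left to right until it stopped at y = -0.021 m, within 1 mm of where I had worked out the stop to be. A second press in the same place did not move it any further, so I took that as the stop. I then held it for 0.25 s, backed off and lifted clear.
- **Last checks:** The wrist and scene pictures show the lever back home. The dial's index line moved by about one tick (36° anticlockwise) and stayed there. The other counter's lever looks unmoved, and the force on the tool was close to zero at hand-in.
- **Not settled:** The side camera was too blurred to confirm the dial, so that rests on the scene camera alone. The two cameras also disagreed by about 15 mm on sideways position when I assumed nominal heights. Combining both views fixed this, and the wrist picture agreed to about 2 mm.

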